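Vases from the cooling rack to the display tray, order reversed

TASK

Move the four glass vases from their tile seats on the steel cooling rack to the four pockets of the wooden display tray, one upright in each pocket, with their order reversed: the vase that was furthest left in the cooling row ends furthest right in the tray, the second from the left ends second from the right, and so on. Set each down gently on the pocket floor, never dropping or tipping one over, leave them all standing, and leave the orange bowl alone.

Things in the scene. Friction and masses are not known exactly. Their poses are not given: they have to be found in the camera images.
- vase_red: Loose red glass bud vase, about 130 g, round, 80 mm tall: straight-sided body 42 mm in diameter from 6 to 56 mm above the foot (grip it there, about 40 mm above the foot), then a shoulder to a 20 mm neck and a 30 mm lip. Origin: centre of the underside of the foot (38 mm wide), z up. It starts upright on the seat of the same colour, centred within 4 mm.
- vase_amber: Loose amber glass bud vase, about 130 g, round, 80 mm tall: straight-sided body 42 mm in diameter from 6 to 56 mm above the foot (grip it there, about 40 mm above the foot), then a shoulder to a 20 mm neck and a 30 mm lip. Origin: centre of the underside of the foot (38 mm wide), z up. It starts upright on the seat of the same colour, centred within 4 mm.
- vase_green: Loose green glass bud vase, about 130 g, round, 80 mm tall: straight-sided body 42 mm in diameter from 6 to 56 mm above the foot (grip it there, about 40 mm above the foot), then a shoulder to a 20 mm neck and a 30 mm lip. Origin: centre of the underside of the foot (38 mm wide), z up. It starts upright on the seat of the same colour, centred within 4 mm.
- vase_blue: Loose blue glass bud vase, about 130 g, round, 80 mm tall: straight-sided body 42 mm in diameter from 6 to 56 mm above the foot (grip it there, about 40 mm above the foot), then a shoulder to a 20 mm neck and a 30 mm lip. Origin: centre of the underside of the foot (38 mm wide), z up. It starts upright on the seat of the same colour, centred within 4 mm.
- seat_red: Flat white tile, 62 x 60 x 6 mm, fixed on the low steel cooling rack, a thin red stripe along its near and far edges; the red vase starts on it. Origin: centre of its underside (10 mm above the table; top 16 mm). y is along the row of seats, roughly to the robot's left. The four seats form a straight row at 68 mm pitch, in any colour order; they never move.
- seat_amber: Flat white tile, 62 x 60 x 6 mm, fixed on the low steel cooling rack, a thin amber stripe along its near and far edges; the amber vase starts on it. Origin: centre of its underside (10 mm above the table; top 16 mm). y is along the row of seats, roughly to the robot's left. The four seats form a straight row at 68 mm pitch, in any colour order; they never move.
- seat_green: Flat white tile, 62 x 60 x 6 mm, fixed on the low steel cooling rack, a thin green stripe along its near and far edges; the green vase starts on it. Origin: centre of its underside (10 mm above the table; top 16 mm). y is along the row of seats, roughly to the robot's left. The four seats form a straight row at 68 mm pitch, in any colour order; they never move.
- seat_blue: Flat white tile, 62 x 60 x 6 mm, fixed on the low steel cooling rack, a thin blue stripe along its near and far edges; the blue vase starts on it. Origin: centre of its underside (10 mm above the table; top 16 mm). y is along the row of seats, roughly to the robot's left. The four seats form a straight row at 68 mm pitch, in any colour order; they never move.
- display_tray: Fixed wooden tray, 80 x 284 x 16 mm, nearer than the cooling rack or beyond it, about parallel to it. Four square dark pockets, 56 x 56 mm, in a row, floor 10 mm above the table, rim and ribs (10 to 12 mm wide) 6 mm above that floor. Origin: centre of its underside; y along the row, roughly to the robot's left. Pocket centres on its y axis at y = +102, +34, -34, -102 mm.
- bowl: Loose orange glass bowl, 62 mm tall, 110 mm across the rim, on the robot's left of the racks. Bystander: leave it alone. Origin: centre of its underside.
Things that resemble listed ones, but are neither listed nor needed, are in the scene too. Several things have the shape of the vase_green; the one meant has the colours described above. What is shaped like the vase_amber but pink is not meant.

How it is judged:
At the end, for the whole second after the job is handed in: Each vase stands upright (0.1 rad) and still on a pocket floor, within 12 mm of the pocket's centre along and across the tray; the vase of the nth seat from the left is in the nth pocket from the right. The bowl is within 20 mm of its start (((y of vase_red in the frame of display_tray between 0.09 and 0.114 m and y of each of seat_amber, seat_green, seat_blue in the frame of seat_red above 0 m) or (y of vase_red in the frame of display_tray between 0.022 and 0.046 m and y of seat_amber in the frame of seat_red below 0 m and y of each of seat_green, seat_blue in the frame of seat_red above 0 m) or (y of vase_red in the frame of display_tray between 0.022 and 0.046 m and y of each of seat_amber, seat_blue in the frame of seat_red above 0 m and y of seat_green in the frame of seat_red below 0 m) or (y of vase_red in the frame of display_tray between 0.022 and 0.046 m and y of each of seat_amber, seat_green in the frame of seat_red above 0 m and y of seat_blue in the frame of seat_red below 0 m) or (y of vase_red in the frame of display_tray between -0.046 and -0.022 m and y of each of seat_amber, seat_green in the frame of seat_red below 0 m and y of seat_blue in the frame of seat_red above 0 m) or (y of vase_red in the frame of display_tray between -0.046 and -0.022 m and y of each of seat_amber, seat_blue in the frame of seat_red below 0 m and y of seat_green in the frame of seat_red above 0 m) or (y of vase_red in the frame of display_tray between -0.046 and -0.022 m and y of seat_amber in the frame of seat_red above 0 m and y of each of seat_green, seat_blue in the frame of seat_red below 0 m) or (y of vase_red in the frame of display_tray between -0.114 and -0.09 m and y of each of seat_amber, seat_green, seat_blue in the frame of seat_red below 0 m)) and x of vase_red in the frame of display_tray between -0.012 and 0.012 m and height (world z) of vase_red between 0.006 and 0.0135 m and angle between each of vase_red, vase_amber, vase_green, vase_blue's own z axis and vertical below 0.1 rad and linear speed of each of vase_red, vase_amber, vase_green, vase_blue below 0.02 m/s and angular speed of each of vase_red, vase_amber, vase_green, vase_blue below 0.3 rad/s and ((y of vase_amber in the frame of display_tray between 0.09 and 0.114 m and y of each of seat_red, seat_green, seat_blue in the frame of seat_amber above 0 m) or (y of vase_amber in the frame of display_tray between 0.022 and 0.046 m and y of seat_red in the frame of seat_amber below 0 m and y of each of seat_green, seat_blue in the frame of seat_amber above 0 m) or (y of vase_amber in the frame of display_tray between 0.022 and 0.046 m and y of each of seat_red, seat_blue in the frame of seat_amber above 0 m and y of seat_green in the frame of seat_amber below 0 m) or (y of vase_amber in the frame of display_tray between 0.022 and 0.046 m and y of each of seat_red, seat_green in the frame of seat_amber above 0 m and y of seat_blue in the frame of seat_amber below 0 m) or (y of vase_amber in the frame of display_tray between -0.046 and -0.022 m and y of each of seat_red, seat_green in the frame of seat_amber below 0 m and y of seat_blue in the frame of seat_amber above 0 m) or (y of vase_amber in the frame of display_tray between -0.046 and -0.022 m and y of each of seat_red, seat_blue in the frame of seat_amber below 0 m and y of seat_green in the frame of seat_amber above 0 m) or (y of vase_amber in the frame of display_tray between -0.046 and -0.022 m and y of seat_red in the frame of seat_amber above 0 m and y of each of seat_green, seat_blue in the frame of seat_amber below 0 m) or (y of vase_amber in the frame of display_tray between -0.114 and -0.09 m and y of each of seat_red, seat_green, seat_blue in the frame of seat_amber below 0 m)) and x of vase_amber in the frame of display_tray between -0.012 and 0.012 m and height (world z) of vase_amber between 0.006 and 0.0135 m and ((y of vase_green in the frame of display_tray between 0.09 and 0.114 m and y of each of seat_red, seat_amber, seat_blue in the frame of seat_green above 0 m) or (y of vase_green in the frame of display_tray between 0.022 and 0.046 m and y of seat_red in the frame of seat_green below 0 m and y of each of seat_amber, seat_blue in the frame of seat_green above 0 m) or (y of vase_green in the frame of display_tray between 0.022 and 0.046 m and y of each of seat_red, seat_blue in the frame of seat_green above 0 m and y of seat_amber in the frame of seat_green below 0 m) or (y of vase_green in the frame of display_tray between 0.022 and 0.046 m and y of each of seat_red, seat_amber in the frame of seat_green above 0 m and y of seat_blue in the frame of seat_green below 0 m) or (y of vase_green in the frame of display_tray between -0.046 and -0.022 m and y of each of seat_red, seat_amber in the frame of seat_green below 0 m and y of seat_blue in the frame of seat_green above 0 m) or (y of vase_green in the frame of display_tray between -0.046 and -0.022 m and y of each of seat_red, seat_blue in the frame of seat_green below 0 m and y of seat_amber in the frame of seat_green above 0 m) or (y of vase_green in the frame of display_tray between -0.046 and -0.022 m and y of seat_red in the frame of seat_green above 0 m and y of each of seat_amber, seat_blue in the frame of seat_green below 0 m) or (y of vase_green in the frame of display_tray between -0.114 and -0.09 m and y of each of seat_red, seat_amber, seat_blue in the frame of seat_green below 0 m)) and x of vase_green in the frame of display_tray between -0.012 and 0.012 m and height (world z) of vase_green between 0.006 and 0.0135 m and ((y of vase_blue in the frame of display_tray between 0.09 and 0.114 m and y of each of seat_red, seat_amber, seat_green in the frame of seat_blue above 0 m) or (y of vase_blue in the frame of display_tray between 0.022 and 0.046 m and y of seat_red in the frame of seat_blue below 0 m and y of each of seat_amber, seat_green in the frame of seat_blue above 0 m) or (y of vase_blue in the frame of display_tray between 0.022 and 0.046 m and y of each of seat_red, seat_green in the frame of seat_blue above 0 m and y of seat_amber in the frame of seat_blue below 0 m) or (y of vase_blue in the frame of display_tray between 0.022 and 0.046 m and y of each of seat_red, seat_amber in the frame of seat_blue above 0 m and y of seat_green in the frame of seat_blue below 0 m) or (y of vase_blue in the frame of display_tray between -0.046 and -0.022 m and y of each of seat_red, seat_amber in the frame of seat_blue below 0 m and y of seat_green in the frame of seat_blue above 0 m) or (y of vase_blue in the frame of display_tray between -0.046 and -0.022 m and y of each of seat_red, seat_green in the frame of seat_blue below 0 m and y of seat_amber in the frame of seat_blue above 0 m) or (y of vase_blue in the frame of display_tray between -0.046 and -0.022 m and y of seat_red in the frame of seat_blue above 0 m and y of each of seat_amber, seat_green in the frame of seat_blue below 0 m) or (y of vase_blue in the frame of display_tray between -0.114 and -0.09 m and y of each of seat_red, seat_amber, seat_green in the frame of seat_blue below 0 m)) and x of vase_blue in the frame of display_tray between -0.012 and 0.012 m and height (world z) of vase_blue between 0.006 and 0.0135 m and distance of bowl from where it was at the start of the episode below 0.02 m); the robot touches nothing.
It fails at once if a vase is tipped over (leans more than 0.6 rad) (angle between any of vase_red, vase_amber, vase_green, vase_blue's own z axis and vertical above 0.6 rad).
It fails at once if a vase is dropped or slammed (faster than 0.6 m/s with its foot within 30 mm of the table) ((height (world z) of vase_red below 0.03 m and linear speed of vase_red above 0.6 m/s) or (height (world z) of vase_amber below 0.03 m and linear speed of vase_amber above 0.6 m/s) or (height (world z) of vase_green below 0.03 m and linear speed of vase_green above 0.6 m/s) or (height (world z) of vase_blue below 0.03 m and linear speed of vase_blue above 0.6 m/s)).
It fails at once if the orange bowl is shoved (more than 20 mm) (distance of bowl from where it was at the start of the episode above 0.02 m).
It also fails if it takes over 96 s, if anything falls off the work surface, if the arm or the gripper's body presses on something with over 40 N, if the wrist force passes 120 N, or if a joint passes its speed limit or range.

ROBOT

A 6-joint arm with a two-finger parallel gripper is mounted at the origin on the work surface. World frame = base frame: x ahead of the robot, y to its left, z up, the work surface at z = 0. Lengths are in m, angles in rad, forces in N, time in s.
With the tool pointing down it reaches from about 0.3 to 0.875 m from the base axis. Payload 6.4 kg.
Tool frame: the origin (TCP) lies midway between the tips of the shut fingers; the grasp point (between the pads) lies 19 mm behind it (ctrl.pinch_z is the distance from the TCP to the grasp point, in m); z points along the fingers, y is the line along which they close (so a half turn about z gives the same grasp; the last joint's range is limited). The gripper opens to 85 mm and grips with 20 to 120 N. Pads are 22 mm wide; open, the fingers measure 114 mm over their backs; the gripper's body (76 mm by 85 mm) begins 54 mm behind the grasp point. The pads swing forward as they close: fully open they stand 13 mm farther back than shut.
Start: joints at [1.033, 0.181, 1.607, -0, 1.354, -0.206], TCP at [0.187, 0.544, 0.231] pointing down, gripper open.
Joint ranges: [-2.99, 2.99], [-0.89, 2.07], [0.3, 2.58], [-1.14, 4.28], [0, 2.63], [-3.12, 3.12]. Speed limits (rad/s): [2.57, 2.57, 3.01, 3.14, 3.14, 3.14].

INTERFACE

Orientations are given as a unit quaternion [w, x, y, z].
In Python, from bench import ctrl gives the robot as it stands.
- The arm moves only by the tool apply_moves, never from a script. Its argument "moves" is a list of rows, each an object with "jaw": the opening, from 0 (shut) to 1 (fully open); "offset": the shift along the tool's x, y, z in mm, a list of three; "rot": the turn, a rotation vector about the tool's x, y, z in degrees, a list of three. In form: [{"jaw": jaw, "offset": [dx, dy, dz], "rot": [ax, ay, az]}, ...]. A call has exactly 5 rows; each row shifts and turns the commanded pose from where the row before left it, along the tool's axes as they then stand; what a row does not reach is not made up. A row lasts 1/8 s, in which the tool goes at most 62.5 mm and 10.7 degrees, less where a joint would pass 70% of its speed; a pose out of reach is approached as far as the arm can. A call is refused whole if a number of a shift passes 62.5 or a number of a turn 10.7, either way. A call with a gripper value outside its range is refused whole. The fingers move at their own pace and stop on an object; the grip force is fixed at half the most. Time passes only in rows, so rows that do not move let the fingers close, or fill a call up. It gives the time, the measured TCP pose, the force, the opening and the grip force at its end, in the units of the state.
- ctrl.get_obs(): the state, without advancing time (a new reading comes with each control period).
- ctrl.camera(name): name is "side" or "top" or "wrist"; returns (picture, depth): 400x640x3 uint8, red, green, blue; 400x640 float32, m along the optical axis (not along the pixel's ray), 0 where there is no reading.
- ctrl.camera_params(name): a dict with "K" (3x3 intrinsics, pixels), "cam_to_world" (4x4, takes a point from camera to world coordinates); the wrist camera has in their place "mount" (4x4, takes a point from camera to tool coordinates, whose origin is the TCP and whose axes are the flange's). Camera axes: x right, y down, z forward; pixel columns grow to the right and rows downward; lengths in m; the calibration is good to about 2 mm. A picture is of the moment at which its call begins: read the wrist's pose just before it. camera_params takes no time and is no camera call.
- ctrl.hand_in(): hands the job in; it is judged then, once.
Trained networks look in the newest picture that a camera, given by its name, has taken for a name from the list of things; names that differ only in an ending like _2 or _b are one class to them, and where a whole thing is asked for, a point or a joint stands for the part that bears it (a point fixed in the world has none). Each returns a list of dicts, best first, with "score" (0 to 1); they miss things now and then, are a little off and sometimes report something else, mostly with a low value. They report only what shows in the picture. A call takes as long as a camera call. They do not tell look-alikes from the thing itself.
- ctrl.outline_of(camera, target): "region" (400x640 bool, what is visible of it) and "position" ([column, row] in pixels, amid what is visible of it).
The state is a dict: "time_s": time; "q": joint angles; "dq": joint speeds; "joint_efforts": joint torques, N m; "eef_pos": TCP position; "eef_rot": TCP orientation; "wrist_force": force on the tool from outside, world axes, zero at the start; "torque": the same for the moment, N m; "opening": opening from 0.0 (shut) to 1.0 (fully open); "grasp_force": force on a finger pad.
Only numpy, scipy, OpenCV 4.12 (cv2) and the standard library are available. Lean on these libraries where they do the work, as an engineer would, in place of code of your own. Each camera call takes 0.05 s, during which the arm holds its last target. There are 200 camera calls.

## Working session

There is one attempt and no reset: what is moved stays moved. The work goes in short steps, Python scripts to look and compute and a tool call to move; the robot and the scene stay as the last step left them, time stands still between calls to the robot, and variables do not carry over. Pictures are saved under pics/ and viewed, at most 14 in all, crops included, and the job is handed in when it is done.

Besides the shell and the picture viewer there is one more tool, called after ">>>" as name(argument=value, ...), one argument or row to a line, values as JSON. apply_moves: Moves the arm, as the interface text tells. Its arguments: {"type":"object","properties":{"moves":{"type":"array"}},"required":["moves"]}

```bash
mkdir -p pics; ls
python3 - <<'E'
from bench import ctrl
import cv2,numpy as np
np.set_printoptions(precision=4,suppress=True)
o=ctrl.get_obs();print(o['time_s'],o['eef_pos'],o['eef_rot'],ctrl.pinch_z)
for n in('top','side'):
    im,d=ctrl.camera(n);cv2.imwrite(f'pics/{n}0.png',im[:,:,::-1]);p=ctrl.camera_params(n);print(p['K'],p['cam_to_world'])
print(ctrl.camera_params('wrist'))
E
```

```text
pics
0.0 [0.187  0.5432 0.2304] [-0.0003  0.1651  0.9863 -0.0008] 0.0187
[[520.5446   0.     322.308 ]
 [  0.     520.5446 185.5414]
 [  0.       0.       1.    ]] [[ 0.019  -0.9878  0.1545  0.3408]
 [-0.9997 -0.0167  0.0156  0.087 ]
 [-0.0128 -0.1547 -0.9879  1.0043]
 [ 0.      0.      0.      1.    ]]
[[501.0523   0.     315.0272]
 [  0.     501.0523 202.0006]
 [  0.       0.       1.    ]] [[ 0.9419 -0.2536  0.2202  0.2573]
 [-0.3353 -0.6738  0.6584 -0.6373]
 [-0.0186 -0.694  -0.7197  0.8409]
 [ 0.      0.      0.      1.    ]]
{'K': array([[359.564 ,   0.    , 313.5891],
       [  0.    , 359.564 , 197.6396],
       [  0.    ,   0.    ,   1.    ]]), 'mount': array([[-0.0003, -0.966 , -0.2585,  0.0654],
       [ 1.    , -0.0004,  0.0004, -0.0003],
       [-0.0005, -0.2585,  0.966 , -0.1416],
       [ 0.    ,  0.    ,  0.    ,  1.    ]])}
```

View pics/top0.png

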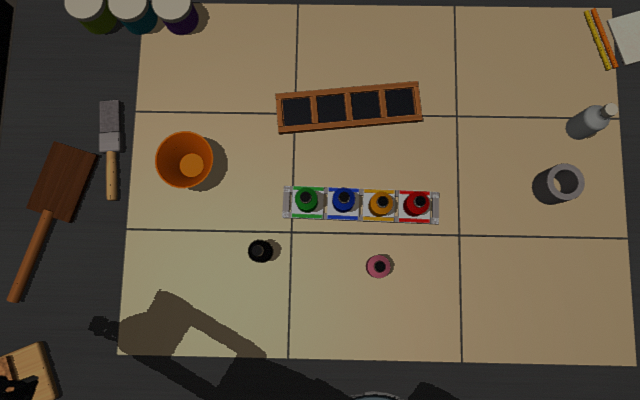

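View pics/side0.png

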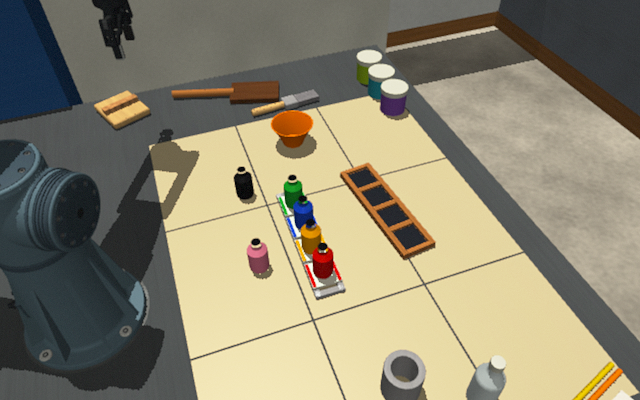

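The top view shows the cooling row from left to right: green (306,199), blue (344,200), amber (381,204), red (417,204). The tray pockets lie beyond it at (297,111), (331,108), (366,104) and (400,102). Things that could be mistaken for a vase:
- Black vase at (260,250)
- Pink vase at (379,266)

By the description, the targets are the four coloured vases on the tiles. The goal order, left to right in the tray, is red, amber, blue, green.

```bash
cat > h.py <<'E'
from bench import ctrl
import cv2,numpy as np
np.set_printoptions(precision=4,suppress=True)
from scipy.spatial.transform import Rotation as R
def cloud(n,shot=None):
    im,d=shot if shot else ctrl.camera(n)
    p=ctrl.camera_params(n);K=p['K'];T=p['cam_to_world']
    v,u=np.mgrid[:400,:640]
    P=np.stack([(u-K[0,2])*d/K[0,0],(v-K[1,2])*d/K[1,1],d],-1)@T[:3,:3].T+T[:3,3]
    P[d==0]=np.nan
    return im,P
def pix2plane(n,uv,z):
    p=ctrl.camera_params(n);K=p['K'];T=p['cam_to_world']
    r=np.c_[(np.array(uv,float)-K[:2,2])/[K[0,0],K[1,1]],np.ones(len(uv))]@T[:3,:3].T
    return T[:3,3]+r*((z-T[2,3])/r[:,2])[:,None]
def tcp():
    o=ctrl.get_obs();w,x,y,z=o['eef_rot'];return np.array(o['eef_pos']),R.from_quat([x,y,z,w]).as_matrix(),o
E
python3 - <<'E'
from h import *
im,P=cloud('top');cv2.imwrite('pics/crop0.png',cv2.resize(im[70:285,230:450,::-1],None,fx=2.7,fy=2.7,interpolation=cv2.INTER_CUBIC))
for n in('red','amber','green','blue'):
    for r in ctrl.outline_of('top','vase_'+n):
        m=r['region'].astype(bool);q=P[m];l=q[q[:,2]>np.nanpercentile(q[:,2],99)-.012]
        (cx,cy),rad=cv2.minEnclosingCircle(l[:,:2].astype(np.float32))
        print(n,round(r['score'],2),r['position'],im[m].mean(0).astype(int),'lip',l.mean(0),(cx,cy),rad)
    for r in ctrl.outline_of('top','seat_'+n): print('  seat',round(r['score'],2),r['position'],pix2plane('top',[r['position']],.016))
for r in ctrl.outline_of('top','display_tray'):
    m=r['region'].astype(np.uint8);q=P[m>0]
    c,_=cv2.findContours(m,0,1);c=max(c,key=cv2.contourArea)
    b=cv2.boxPoints(cv2.minAreaRect(c));w=pix2plane('top',b,.016);print('tray',r['score'],r['position'],b,w,w.mean(0))
    hsv=cv2.cvtColor(im,cv2.COLOR_RGB2GRAY);k=((hsv<45)&(cv2.boundingRect(c)is not None)).astype(np.uint8)
    x,y,W,H=cv2.boundingRect(c);n_,_,st,ce=cv2.connectedComponentsWithStats(k[y:y+H,x:x+W])
    for i in range(1,n_):
        if st[i,4]>200: print('pocket',ce[i]+[x,y],st[i,4],pix2plane('top',[ce[i]+[x,y]],.010))
E
```

```text
red 0.6 [416.8, 203.0] [79 13 12] lip [ 0.4589 -0.0707  0.0952] (0.4586593210697174, -0.070571169257164) 0.01009166520088911
  seat 0.91 [408.7, 219.3] [[ 0.4332 -0.0627  0.016 ]]
amber 0.88 [379.3, 204.2] [94 60 14] lip [ 0.457  -0.0052  0.0952] (0.4573993384838104, -0.005136838648468256) 0.010160567238926888
amber 0.78 [378.1, 263.7] [94 49 56] lip [ 0.3442 -0.0021  0.0798] (0.3442889451980591, -0.0021635321900248528) 0.009540321305394173
  seat 0.56 [369.0, 211.2] [[0.4473 0.0127 0.016 ]]
  seat 0.41 [344.5, 198.7] [[0.4705 0.0596 0.016 ]]
  seat 0.19 [182.7, 161.5] [[0.538  0.3747 0.016 ]]
green 0.93 [259.3, 250.6] [16 15 13] lip [0.3681 0.2149 0.0796] (0.368649959564209, 0.21365845203399658) 0.010669141076505184
green 0.77 [308.0, 201.2] [18 59 19] lip [0.4632 0.1312 0.0954] (0.46277081966400146, 0.13112637400627136) 0.01025304477661848
green 0.23 [339.4, 211.0] [ 98 103 126] lip [0.4546 0.0634 0.0156] (0.4618001878261566, 0.062160514295101166) 0.041507378220558167
  seat 0.8 [313.3, 210.0] [[0.4478 0.1189 0.016 ]]
  seat 0.4 [344.4, 104.7] [[0.6571 0.0621 0.016 ]]
blue 0.84 [346.2, 201.7] [14 25 69] lip [0.4641 0.0629 0.0954] (0.46356257796287537, 0.06322529911994934) 0.010197932831943035
  seat 0.69 [340.8, 213.6] [[0.4418 0.0663 0.016 ]]
  seat 0.39 [309.9, 209.7] [[0.4482 0.1254 0.016 ]]
  seat 0.15 [306.0, 202.6] [[0.4617 0.1332 0.016 ]]
tray 0.74 [345.3, 104.5] [[274.3595  92.9395]
 [418.4757  79.1545]
 [422.4872 121.0925]
 [278.3709 134.8776]] [[ 0.6792  0.201   0.016 ]
 [ 0.7118 -0.0838  0.016 ]
 [ 0.6261 -0.0908  0.016 ]
 [ 0.594   0.1903  0.016 ]] [0.6528 0.0542 0.016 ]
pocket [399.2589 101.5703] 761 [[ 0.6671 -0.0465  0.01  ]]
pocket [364.9961 104.6558] 770 [[0.6597 0.0212 0.01  ]]
pocket [330.677  107.7276] 771 [[0.6524 0.0891 0.01  ]]
pocket [296.3184 111.0592] 760 [[0.6445 0.1569 0.01  ]]
pocket [348.5402 126.636 ] 261 [[0.6144 0.0533 0.01  ]]
```

View pics/crop0.png

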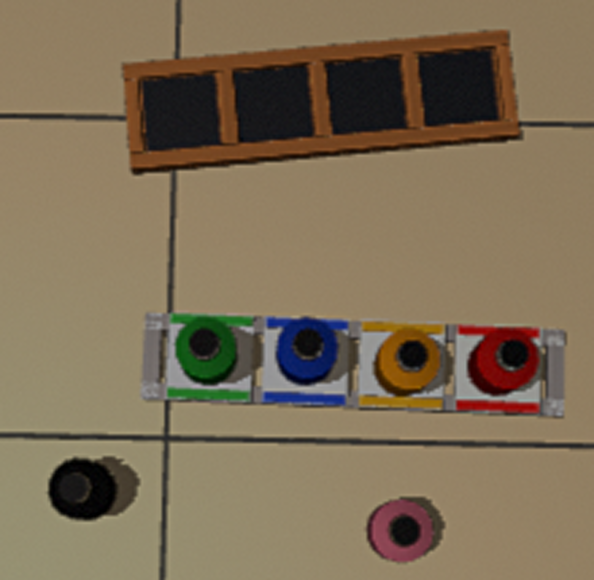

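The crop confirms the four coloured vases on their matching striped tiles: green, blue, amber and red from left to right. Black and pink stand off the rack. I'll turn the tool so it closes along x and move above green.

>>> apply_moves(
  moves=[
    {"jaw": 1, "offset": [0, 0, 0], "rot": [0, 0, 10.1]},
    {"jaw": 1, "offset": [0, 0, 0], "rot": [0, 0, 10.1]},
    {"jaw": 1, "offset": [0, 0, 0], "rot": [0, 0, 10.1]},
    {"jaw": 1, "offset": [0, 0, 0], "rot": [0, 0, 10.1]},
    {"jaw": 1, "offset": [0, 0, 0], "rot": [0, 0, 10.1]},
  ],
)

```text
time_s: 1.23
eef_pos: [0.1873, 0.5437, 0.2313]
eef_rot: [-0.0, 0.572, 0.82, 0.0]
wrist_force: [-0.1, 0.5, -0.4]
opening: 0.998
grasp_force: 0.0
```

>>> apply_moves(
  moves=[
    {"jaw": 1, "offset": [0, 0, 0], "rot": [0, 0, 10.1]},
    {"jaw": 1, "offset": [0, 0, 0], "rot": [0, 0, 10.1]},
    {"jaw": 1, "offset": [-50, 33, 0], "rot": [0, 0, 0]},
    {"jaw": 1, "offset": [-50, 33, 0], "rot": [0, 0, 0]},
    {"jaw": 1, "offset": [-50, 33, 0], "rot": [0, 0, 0]},
  ],
)

```text
time_s: 1.85
eef_pos: [0.2877, 0.3928, 0.2314]
eef_rot: [0.0, 0.705, 0.709, 0.0]
wrist_force: [0.8, 0.6, 0.9]
opening: 1.0
grasp_force: 0.0
```

>>> apply_moves(
  moves=[
    {"jaw": 1, "offset": [-50, 33, 0], "rot": [0, 0, 0]},
    {"jaw": 1, "offset": [-50, 33, 0], "rot": [0, 0, 0]},
    {"jaw": 1, "offset": [-50, 33, 0], "rot": [0, 0, 0]},
    {"jaw": 1, "offset": [-50, 33, 0], "rot": [0, 0, 0]},
    {"jaw": 1, "offset": [-50, 33, 0], "rot": [0, 0, 0]},
  ],
)

```text
time_s: 2.48
eef_pos: [0.4543, 0.1432, 0.2317]
eef_rot: [0.0, 0.705, 0.709, 0.0]
wrist_force: [1.0, 0.5, -0.2]
opening: 1.002
grasp_force: 0.0
```

>>> apply_moves(
  moves=[
    {"jaw": 1, "offset": [-12, 9, 20], "rot": [0, 0, 0]},
    {"jaw": 1, "offset": [0, 0, 40], "rot": [0, 0, 0]},
    {"jaw": 1, "offset": [0, 0, 20], "rot": [0, 0, 0]},
    {"jaw": 1, "offset": [0, 0, 0], "rot": [0, 0, 0]},
    {"jaw": 1, "offset": [0, 0, 0], "rot": [0, 0, 0]},
  ],
)

```text
time_s: 3.1
eef_pos: [0.4631, 0.1331, 0.1524]
eef_rot: [0.001, 0.705, 0.709, 0.001]
wrist_force: [-0.2, 0.2, -0.5]
opening: 1.0
grasp_force: 0.0
```

```bash
cat >> h.py <<'E'
def wcloud():
    p0,R0,o=tcp();im,d=ctrl.camera('wrist');p=ctrl.camera_params('wrist');K=p['K'];M=p['mount']
    v,u=np.mgrid[:400,:640]
    P=np.stack([(u-K[0,2])*d/K[0,0],(v-K[1,2])*d/K[1,1],d],-1)@M[:3,:3].T+M[:3,3]
    P=P@R0.T+p0;P[d==0]=np.nan
    return im,P
E
python3 - <<'E'
from h import *
im,P=wcloud();print(tcp()[0]);cv2.imwrite('pics/w1.png',im[:,:,::-1])
for n in('green','blue','amber','red'):
  for r in ctrl.outline_of('wrist','vase_'+n):
    q=P[r['region'].astype(bool)];t=np.nanpercentile(q[:,2],98);l=q[(q[:,2]>t-.006)]
    print(n,r['score'],r['position'],im[r['region'].astype(bool)].mean(0).astype(int),t,l.mean(0),cv2.minEnclosingCircle(l[:,:2].astype(np.float32)))
E
```

```text
[0.4633 0.1332 0.1526]
green 0.95 [310.0, 201.3] [ 39 113  45] 0.09618358298316385 [0.4624 0.1314 0.0953] ((0.46239176392555237, 0.13131022453308105), 0.009655444882810116)
green 0.73 [171.4, 77.1] [35 33 30] 0.08044970635067646 [0.3674 0.215  0.0795] ((0.3671330511569977, 0.21468113362789154), 0.009963098913431168)
blue 0.92 [312.4, 288.9] [ 29  53 120] 0.0959648025764929 [0.4634 0.0633 0.0953] ((0.46341508626937866, 0.06276826560497284), 0.01010204292833805)
amber 0.96 [302.4, 346.4] [125  85  10] 0.06787846950978285 [0.4593 0.0278 0.0806] ((0.4651277959346771, 0.07692201435565948), 0.06694678217172623)
amber 0.86 [198.8, 331.5] [90 53 59] 0.18094947220605836 [0.4291 0.1359 0.205 ] ((0.4294161796569824, 0.13565397262573242), 0.01711452193558216)
```

View pics/w1.png

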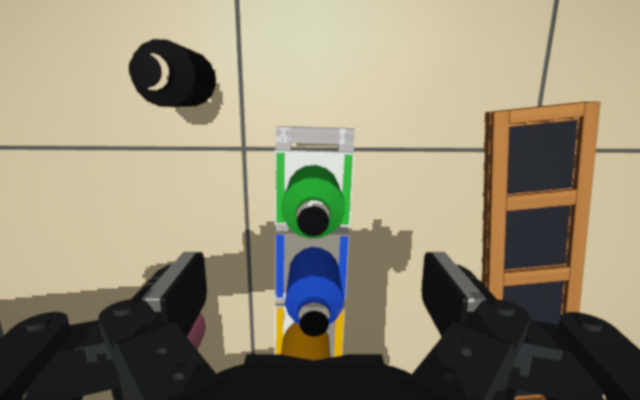

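The wrist view shows the green vase at (313,215) and blue at (313,318), with the fingers either side of the row. This agrees with the top camera to within 1 mm, so I'll descend and grip green.

>>> apply_moves(
  moves=[
    {"jaw": 1, "offset": [-2, 0, 40], "rot": [0, 0, 0]},
    {"jaw": 1, "offset": [0, 0, 40], "rot": [0, 0, 0]},
    {"jaw": 1, "offset": [0, 0, 25], "rot": [0, 0, 0]},
    {"jaw": 1, "offset": [0, 0, 12], "rot": [0, 0, 0]},
    {"jaw": 1, "offset": [0, 0, 0], "rot": [0, 0, 0]},
  ],
)

```text
time_s: 3.98
eef_pos: [0.4622, 0.1311, 0.0341]
eef_rot: [-0.0, 0.705, 0.709, -0.0]
wrist_force: [0.5, -0.1, 0.1]
opening: 1.0
grasp_force: 0.0
```

>>> apply_moves(
  moves=[
    {"jaw": 0, "offset": [0, 0, 0], "rot": [0, 0, 0]},
    {"jaw": 0, "offset": [0, 0, 0], "rot": [0, 0, 0]},
    {"jaw": 0, "offset": [0, 0, 0], "rot": [0, 0, 0]},
    {"jaw": 0, "offset": [0, 0, 0], "rot": [0, 0, 0]},
    {"jaw": 0, "offset": [0, 0, 0], "rot": [0, 0, 0]},
  ],
)

```text
time_s: 4.6
eef_pos: [0.4633, 0.1311, 0.0355]
eef_rot: [0.001, 0.705, 0.709, 0.001]
wrist_force: [-0.7, 0.9, 6.9]
opening: 0.475
grasp_force: 60.4
```

>>> apply_moves(
  moves=[
    {"jaw": 0, "offset": [0, 0, -15], "rot": [0, 0, 0]},
    {"jaw": 0, "offset": [0, 0, -30], "rot": [0, 0, 0]},
    {"jaw": 0, "offset": [0, 0, -35], "rot": [0, 0, 0]},
    {"jaw": 0, "offset": [0, 0, -25], "rot": [0, 0, 0]},
    {"jaw": 0, "offset": [-9, 10, -5], "rot": [0, 0, 0]},
  ],
)

```text
time_s: 5.22
eef_pos: [0.4737, 0.1222, 0.1468]
eef_rot: [0.002, 0.705, 0.709, 0.002]
wrist_force: [0.5, -0.1, -1.5]
opening: 0.481
grasp_force: 60.7
```

>>> apply_moves(
  moves=[
    {"jaw": 0, "offset": [-20, 22, 0], "rot": [0, 0, 0]},
    {"jaw": 0, "offset": [-35, 40, 0], "rot": [0, 0, 0]},
    {"jaw": 0, "offset": [-35, 40, 0], "rot": [0, 0, 0]},
    {"jaw": 0, "offset": [-35, 40, 0], "rot": [0, 0, 0]},
    {"jaw": 0, "offset": [-30, 35, 0], "rot": [0, 0, 0]},
  ],
)

```text
time_s: 5.85
eef_pos: [0.6513, -0.0344, 0.1429]
eef_rot: [-0.001, 0.706, 0.709, -0.0]
wrist_force: [-0.1, -0.5, -0.4]
opening: 0.477
grasp_force: 60.7
```

>>> apply_moves(
  moves=[
    {"jaw": 0, "offset": [-15, 15, 0], "rot": [0, 0, 0]},
    {"jaw": 0, "offset": [0, 0, 0], "rot": [0, 0, 0]},
    {"jaw": 0, "offset": [0, 0, 20], "rot": [0, 0, 0]},
    {"jaw": 0, "offset": [0, 0, 25], "rot": [0, 0, 0]},
    {"jaw": 0, "offset": [0, 0, 0], "rot": [0, 0, 0]},
  ],
)

```text
time_s: 6.48
eef_pos: [0.6619, -0.0453, 0.0952]
eef_rot: [-0.003, 0.705, 0.709, -0.002]
wrist_force: [-0.1, -0.0, -2.2]
opening: 0.474
grasp_force: 60.8
```

Run:
```python
from h import *
p,R0,o=tcp();print(p,R0,o['grasp_force'])
im,P=wcloud();cv2.imwrite('pics/w2.png',im[:,:,::-1])
# dark pocket floors from wrist
g=cv2.cvtColor(im,cv2.COLOR_RGB2GRAY)
m=(np.abs(P[...,2]-.010)<.003)&(g<70)
n,L,st,ce=cv2.connectedComponentsWithStats(m.astype(np.uint8))
for i in range(1,n):
    if st[i,4]>400:
        q=P[L==i];print(st[i,4],ce[i],cv2.minAreaRect((q[:,:2]*1000).astype(np.float32)))
im,P=cloud('top')
for r in ctrl.outline_of('top','vase_green'):
    q=P[r['region'].astype(bool)];t=np.nanpercentile(q[:,2],98);l=q[(q[:,2]>t-.008)];print(r['score'],t,l.mean(0))
```

```text
[ 0.6619 -0.0453  0.0952] [[-0.0061  1.     -0.0072]
 [ 1.      0.0061  0.0019]
 [ 0.002  -0.0072 -1.    ]] 60.840722573921084
1686 [311.8891 133.2687] ((659.523681640625, 1.7232780456542969), (53.356285095214844, 15.691781997680664), 4.78812313079834)
3758 [322.3071 190.4987] ((665.2324829101562, -48.64705276489258), (55.97416305541992, 57.194068908691406), 6.2419114112854)
0.87 0.08113645434717147 [0.368  0.215  0.0794]
```

View pics/w2.png

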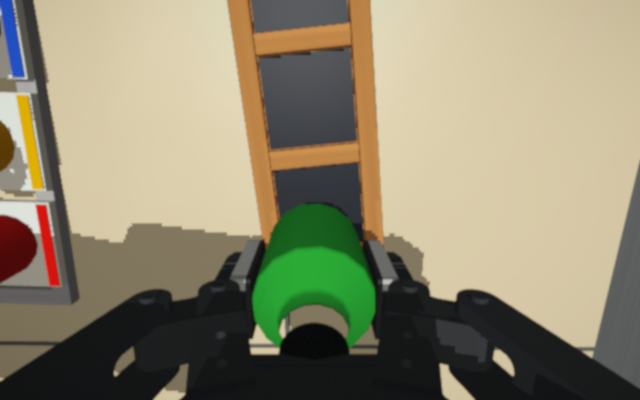

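The wrist view shows green held upright between the pads at (315,290), above the end pocket, which is dark at (318,195). I'll correct the position by about 3 mm and lower.

>>> apply_moves(
  moves=[
    {"jaw": 0, "offset": [-2, 3, 20], "rot": [0, 0, 0]},
    {"jaw": 0, "offset": [0, 0, 20], "rot": [0, 0, 0]},
    {"jaw": 0, "offset": [0, 0, 15], "rot": [0, 0, 0]},
    {"jaw": 0, "offset": [0, 0, 6], "rot": [0, 0, 0]},
    {"jaw": 0, "offset": [0, 0, 0], "rot": [0, 0, 0]},
  ],
)

```text
time_s: 7.25
eef_pos: [0.6679, -0.0489, 0.0375]
eef_rot: [-0.001, 0.705, 0.709, -0.0]
wrist_force: [-0.8, -0.2, -0.3]
opening: 0.478
grasp_force: 60.9
```

>>> apply_moves(
  moves=[
    {"jaw": 0, "offset": [1, -2, 3], "rot": [0, 0, 0]},
    {"jaw": 0, "offset": [0, 0, 2], "rot": [0, 0, 0]},
    {"jaw": 0, "offset": [0, 0, 1], "rot": [0, 0, 0]},
    {"jaw": 0, "offset": [0, 0, 0], "rot": [0, 0, 0]},
    {"jaw": 0, "offset": [0, 0, 0], "rot": [0, 0, 0]},
  ],
)

```text
time_s: 7.88
eef_pos: [0.6664, -0.048, 0.0325]
eef_rot: [0.0, 0.705, 0.709, 0.0]
wrist_force: [-0.3, -0.4, -0.7]
opening: 0.48
grasp_force: 60.8
```

>>> apply_moves(
  moves=[
    {"jaw": 0, "offset": [0, 0, 1.5], "rot": [0, 0, 0]},
    {"jaw": 0, "offset": [0, 0, 1], "rot": [0, 0, 0]},
    {"jaw": 0, "offset": [0, 0, 1], "rot": [0, 0, 0]},
    {"jaw": 0, "offset": [0, 0, 0], "rot": [0, 0, 0]},
    {"jaw": 0, "offset": [0, 0, 0], "rot": [0, 0, 0]},
  ],
)

```text
time_s: 8.5
eef_pos: [0.6663, -0.048, 0.0296]
eef_rot: [0.0, 0.705, 0.709, -0.0]
wrist_force: [-3.4, 0.9, 5.7]
opening: 0.474
grasp_force: 61.5
```

Contact is at TCP z = 0.0296. I'll release, then rise.

>>> apply_moves(
  moves=[
    {"jaw": 0.6, "offset": [0, 0, 0], "rot": [0, 0, 0]},
    {"jaw": 0.8, "offset": [0, 0, 0], "rot": [0, 0, 0]},
    {"jaw": 1, "offset": [0, 0, 0], "rot": [0, 0, 0]},
    {"jaw": 1, "offset": [0, 0, 0], "rot": [0, 0, 0]},
    {"jaw": 1, "offset": [0, 0, -10], "rot": [0, 0, 0]},
  ],
)

```text
time_s: 9.12
eef_pos: [0.6654, -0.0477, 0.0381]
eef_rot: [-0.001, 0.705, 0.709, -0.001]
wrist_force: [0.4, 0.3, -0.2]
opening: 1.001
grasp_force: 0.0
```

>>> apply_moves(
  moves=[
    {"jaw": 1, "offset": [0, 0, -40], "rot": [0, 0, 0]},
    {"jaw": 1, "offset": [0, 0, -50], "rot": [0, 0, 0]},
    {"jaw": 1, "offset": [0, 0, -30], "rot": [0, 0, 0]},
    {"jaw": 1, "offset": [37, -50, 0], "rot": [0, 0, 0]},
    {"jaw": 1, "offset": [37, -50, 0], "rot": [0, 0, 0]},
  ],
)

```text
time_s: 9.75
eef_pos: [0.5654, 0.026, 0.1601]
eef_rot: [0.001, 0.706, 0.708, 0.001]
wrist_force: [-0.6, 0.1, 0.9]
opening: 1.004
grasp_force: 0.0
```

>>> apply_moves(
  moves=[
    {"jaw": 1, "offset": [37, -50, 0], "rot": [0, 0, 0]},
    {"jaw": 1, "offset": [0, -50, 0], "rot": [0, 0, 0]},
    {"jaw": 1, "offset": [0, -2, 0], "rot": [0, 0, 0]},
    {"jaw": 1, "offset": [0, 0, 10], "rot": [0, 0, 0]},
    {"jaw": 1, "offset": [0, 0, 0], "rot": [0, 0, 0]},
  ],
)

```text
time_s: 10.38
eef_pos: [0.4645, 0.0617, 0.1483]
eef_rot: [-0.0, 0.706, 0.709, -0.0]
wrist_force: [0.0, 0.7, -0.0]
opening: 1.001
grasp_force: 0.0
```

```bash
cat > chk.py <<'E'
from h import *
import sys
p,R0,o=tcp();print(p,R0[:,1],o['time_s'])
im,P=cloud('top');cv2.imwrite('pics/chk_%s.png'%sys.argv[1],cv2.resize(im[70:285,230:450,::-1],None,fx=2.5,fy=2.5))
for n in sys.argv[2:]:
  for r in ctrl.outline_of('top','vase_'+n):
    m=r['region'].astype(bool);q=P[m];t=np.nanpercentile(q[:,2],98);l=q[(q[:,2]>t-.008)];print(n,round(r['score'],2),im[m].mean(0).astype(int),t,l.mean(0))
E
python3 chk.py 1 green blue
```

```text
[0.4645 0.0617 0.1483] [ 1.      0.0044 -0.0004] 10.375
green 0.8 [15 58 16] 0.09142789439826088 [ 0.6666 -0.0478  0.0897]
green 0.77 [25 24 21] 0.0818386062082276 [0.3675 0.2125 0.0947]
```

View pics/chk_1.png

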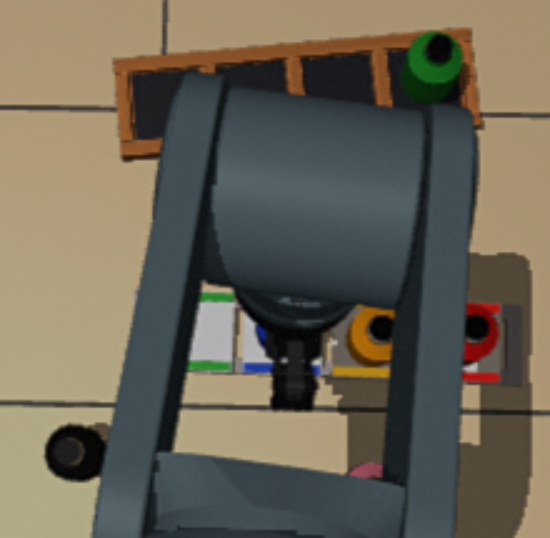

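Green stands in the rightmost pocket at (435,65), foot at 10 mm. The arm is above blue, so blue is next.

>>> apply_moves(
  moves=[
    {"jaw": 1, "offset": [1.5, -1, 40], "rot": [0, 0, 0]},
    {"jaw": 1, "offset": [0, 0, 40], "rot": [0, 0, 0]},
    {"jaw": 1, "offset": [0, 0, 22], "rot": [0, 0, 0]},
    {"jaw": 1, "offset": [0, 0, 11], "rot": [0, 0, 0]},
    {"jaw": 1, "offset": [0, 0, 0], "rot": [0, 0, 0]},
  ],
)

```text
time_s: 11.15
eef_pos: [0.4627, 0.0635, 0.0354]
eef_rot: [-0.0, 0.705, 0.709, -0.0]
wrist_force: [-0.2, -0.3, 0.3]
opening: 1.002
grasp_force: 0.0
```

>>> apply_moves(
  moves=[
    {"jaw": 0, "offset": [0, 0, 0], "rot": [0, 0, 0]},
    {"jaw": 0, "offset": [0, 0, 0], "rot": [0, 0, 0]},
    {"jaw": 0, "offset": [0, 0, 0], "rot": [0, 0, 0]},
    {"jaw": 0, "offset": [0, 0, 0], "rot": [0, 0, 0]},
    {"jaw": 0, "offset": [0, 0, 0], "rot": [0, 0, 0]},
  ],
)

```text
time_s: 11.78
eef_pos: [0.4636, 0.0635, 0.037]
eef_rot: [0.001, 0.705, 0.709, 0.001]
wrist_force: [-0.1, -0.6, 5.0]
opening: 0.475
grasp_force: 60.3
```

>>> apply_moves(
  moves=[
    {"jaw": 0, "offset": [0, 0, -15], "rot": [0, 0, 0]},
    {"jaw": 0, "offset": [0, 0, -30], "rot": [0, 0, 0]},
    {"jaw": 0, "offset": [0, 0, -35], "rot": [0, 0, 0]},
    {"jaw": 0, "offset": [0, 0, -25], "rot": [0, 0, 0]},
    {"jaw": 0, "offset": [-2, 10, -5], "rot": [0, 0, 0]},
  ],
)

```text
time_s: 12.4
eef_pos: [0.474, 0.0616, 0.1483]
eef_rot: [0.002, 0.705, 0.709, 0.001]
wrist_force: [1.0, -0.2, -1.3]
opening: 0.474
grasp_force: 60.9
```

>>> apply_moves(
  moves=[
    {"jaw": 0, "offset": [-7, 30, 0], "rot": [0, 0, 0]},
    {"jaw": 0, "offset": [-10, 45, 0], "rot": [0, 0, 0]},
    {"jaw": 0, "offset": [-10, 45, 0], "rot": [0, 0, 0]},
    {"jaw": 0, "offset": [-9, 40, 0], "rot": [0, 0, 0]},
    {"jaw": 0, "offset": [-6, 24, 0], "rot": [0, 0, 0]},
  ],
)

```text
time_s: 13.02
eef_pos: [0.6585, 0.0198, 0.1441]
eef_rot: [-0.0, 0.705, 0.709, -0.0]
wrist_force: [-0.2, -0.4, -0.9]
opening: 0.478
grasp_force: 61.0
```

>>> apply_moves(
  moves=[
    {"jaw": 0, "offset": [0, 0, 0], "rot": [0, 0, 0]},
    {"jaw": 0, "offset": [0, 0, 20], "rot": [0, 0, 0]},
    {"jaw": 0, "offset": [0, 0, 30], "rot": [0, 0, 0]},
    {"jaw": 0, "offset": [0, 0, 20], "rot": [0, 0, 0]},
    {"jaw": 0, "offset": [0, 0, 0], "rot": [0, 0, 0]},
  ],
)

```text
time_s: 13.65
eef_pos: [0.6544, 0.021, 0.0728]
eef_rot: [-0.002, 0.705, 0.709, -0.002]
wrist_force: [0.1, 0.7, -2.4]
opening: 0.478
grasp_force: 61.1
```

>>> apply_moves(
  moves=[
    {"jaw": 0, "offset": [0, 0, 0], "rot": [0, 0, 0]},
    {"jaw": 0, "offset": [0, 0, 0], "rot": [0, 0, 0]},
    {"jaw": 0, "offset": [0, 0, 0], "rot": [0, 0, 0]},
    {"jaw": 0, "offset": [0, 0, 0], "rot": [0, 0, 0]},
    {"jaw": 0, "offset": [0, 0, 0], "rot": [0, 0, 0]},
  ],
)

```text
time_s: 14.28
eef_pos: [0.657, 0.0205, 0.076]
eef_rot: [0.0, 0.705, 0.709, 0.0]
wrist_force: [0.6, -0.1, -0.8]
opening: 0.478
grasp_force: 61.1
```

>>> apply_moves(
  moves=[
    {"jaw": 0, "offset": [0, 1, 20], "rot": [0, 0, 0]},
    {"jaw": 0, "offset": [0, 0, 15], "rot": [0, 0, 0]},
    {"jaw": 0, "offset": [0, 0, 6], "rot": [0, 0, 0]},
    {"jaw": 0, "offset": [0, 0, 0], "rot": [0, 0, 0]},
    {"jaw": 0, "offset": [0, 0, 0], "rot": [0, 0, 0]},
  ],
)

```text
time_s: 14.9
eef_pos: [0.6584, 0.0205, 0.0352]
eef_rot: [0.0, 0.705, 0.709, 0.0]
wrist_force: [0.2, -0.4, -1.6]
opening: 0.477
grasp_force: 61.1
```

>>> apply_moves(
  moves=[
    {"jaw": 0, "offset": [0, 0, 1.5], "rot": [0, 0, 0]},
    {"jaw": 0, "offset": [0, 0, 1], "rot": [0, 0, 0]},
    {"jaw": 0, "offset": [0, 0, 1], "rot": [0, 0, 0]},
    {"jaw": 0, "offset": [0, 0, 0], "rot": [0, 0, 0]},
    {"jaw": 0, "offset": [0, 0, 0], "rot": [0, 0, 0]},
  ],
)

```text
time_s: 15.52
eef_pos: [0.6579, 0.0206, 0.0313]
eef_rot: [0.0, 0.705, 0.709, 0.0]
wrist_force: [-0.3, 0.2, -0.8]
opening: 0.478
grasp_force: 61.1
```

>>> apply_moves(
  moves=[
    {"jaw": 0, "offset": [0, 0, 0.8], "rot": [0, 0, 0]},
    {"jaw": 0, "offset": [0, 0, 0.7], "rot": [0, 0, 0]},
    {"jaw": 0, "offset": [0, 0, 0], "rot": [0, 0, 0]},
    {"jaw": 0, "offset": [0, 0, 0], "rot": [0, 0, 0]},
    {"jaw": 0, "offset": [0, 0, 0], "rot": [0, 0, 0]},
  ],
)

```text
time_s: 16.15
eef_pos: [0.6581, 0.0205, 0.031]
eef_rot: [0.0, 0.705, 0.709, -0.0]
wrist_force: [-3.9, 0.1, 7.3]
opening: 0.475
grasp_force: 62.0
```

>>> apply_moves(
  moves=[
    {"jaw": 0.6, "offset": [0, 0, 0], "rot": [0, 0, 0]},
    {"jaw": 0.8, "offset": [0, 0, 0], "rot": [0, 0, 0]},
    {"jaw": 1, "offset": [0, 0, 0], "rot": [0, 0, 0]},
    {"jaw": 1, "offset": [0, 0, 0], "rot": [0, 0, 0]},
    {"jaw": 1, "offset": [0, 0, -10], "rot": [0, 0, 0]},
  ],
)

```text
time_s: 16.77
eef_pos: [0.6571, 0.0206, 0.0391]
eef_rot: [-0.001, 0.705, 0.709, -0.001]
wrist_force: [0.4, 0.4, -0.7]
opening: 0.999
grasp_force: 0.0
```

>>> apply_moves(
  moves=[
    {"jaw": 1, "offset": [0, 0, -40], "rot": [0, 0, 0]},
    {"jaw": 1, "offset": [0, 0, -50], "rot": [0, 0, 0]},
    {"jaw": 1, "offset": [0, 0, -25], "rot": [0, 0, 0]},
    {"jaw": 1, "offset": [-6, -50, 0], "rot": [0, 0, 0]},
    {"jaw": 1, "offset": [-6, -50, 0], "rot": [0, 0, 0]},
  ],
)

```text
time_s: 17.4
eef_pos: [0.5574, 0.0078, 0.1559]
eef_rot: [0.001, 0.705, 0.709, 0.0]
wrist_force: [-0.5, -0.0, 0.5]
opening: 1.001
grasp_force: 0.0
```

>>> apply_moves(
  moves=[
    {"jaw": 1, "offset": [-6, -50, 0], "rot": [0, 0, 0]},
    {"jaw": 1, "offset": [-6, -50, 0], "rot": [0, 0, 0]},
    {"jaw": 1, "offset": [-1, -1, 10], "rot": [0, 0, 0]},
    {"jaw": 1, "offset": [0, 0, 0], "rot": [0, 0, 0]},
    {"jaw": 1, "offset": [0, 0, 0], "rot": [0, 0, 0]},
  ],
)

```text
time_s: 18.02
eef_pos: [0.4584, -0.0057, 0.1454]
eef_rot: [0.001, 0.705, 0.709, 0.0]
wrist_force: [0.3, -0.3, 1.1]
opening: 0.998
grasp_force: 0.0
```

```bash
cat > wchk.py <<'E'
from h import *
import sys
p,R0,o=tcp();print(p,R0[:,1],o['time_s'])
im,P=wcloud();cv2.imwrite('pics/wchk_%s.png'%sys.argv[1],im[:,:,::-1])
for n in sys.argv[2:]:
  for r in ctrl.outline_of('wrist','vase_'+n):
    m=r['region'].astype(bool);q=P[m];t=np.nanpercentile(q[:,2],98);l=q[(q[:,2]>t-.006)];print(n,round(r['score'],2),im[m].mean(0).astype(int),t,l.mean(0))
E
python3 wchk.py 1 amber red; python3 chk.py 2 green blue
```

```text
[ 0.4584 -0.0057  0.1454] [1.     0.0052 0.0013] 18.025
amber 0.8 [133  84  93] 0.0802067038513106 [ 0.3436 -0.0021  0.0795]
amber 0.7 [149 110  15] 0.09616120974369505 [ 0.4569 -0.0053  0.0953]
red 0.53 [26 96 30] 0.08320528672320313 [ 0.6567 -0.0451  0.082 ]
[ 0.4579 -0.0055  0.145 ] [1.     0.0054 0.0004] 18.175
green 0.81 [17 16 15] 0.08188479877792117 [0.3681 0.215  0.0795]
green 0.63 [17 58 17] 0.09152186892889094 [ 0.6625 -0.0461  0.0996]
green 0.42 [92 13 12] 0.14798498099471336 [ 0.4228 -0.0201  0.3069]
```

View pics/wchk_1.png

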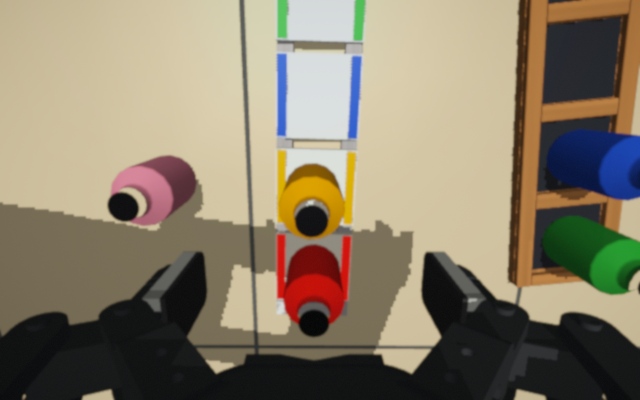

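The wrist view shows amber (312,205) between the fingers, red (313,305) behind it, and blue (595,165) and green (595,255) standing in their pockets. Pink (150,190) is clear of the gripper.

>>> apply_moves(
  moves=[
    {"jaw": 1, "offset": [0, -1, 40], "rot": [0, 0, 0]},
    {"jaw": 1, "offset": [0, 0, 40], "rot": [0, 0, 0]},
    {"jaw": 1, "offset": [0, 0, 20], "rot": [0, 0, 0]},
    {"jaw": 1, "offset": [0, 0, 9], "rot": [0, 0, 0]},
    {"jaw": 1, "offset": [0, 0, 0], "rot": [0, 0, 0]},
  ],
)

```text
time_s: 18.95
eef_pos: [0.4561, -0.0055, 0.0356]
eef_rot: [-0.0, 0.705, 0.709, -0.0]
wrist_force: [0.4, 0.1, 0.7]
opening: 1.0
grasp_force: 0.0
```

>>> apply_moves(
  moves=[
    {"jaw": 0, "offset": [0, 0, 0], "rot": [0, 0, 0]},
    {"jaw": 0, "offset": [0, 0, 0], "rot": [0, 0, 0]},
    {"jaw": 0, "offset": [0, 0, 0], "rot": [0, 0, 0]},
    {"jaw": 0, "offset": [0, 0, 0], "rot": [0, 0, 0]},
    {"jaw": 0, "offset": [0, 0, 0], "rot": [0, 0, 0]},
  ],
)

```text
time_s: 19.58
eef_pos: [0.4569, -0.0057, 0.0369]
eef_rot: [0.001, 0.705, 0.709, 0.0]
wrist_force: [-2.0, 0.1, 6.5]
opening: 0.474
grasp_force: 60.7
```

>>> apply_moves(
  moves=[
    {"jaw": 0, "offset": [0, 0, -15], "rot": [0, 0, 0]},
    {"jaw": 0, "offset": [0, 0, -30], "rot": [0, 0, 0]},
    {"jaw": 0, "offset": [0, 0, -35], "rot": [0, 0, 0]},
    {"jaw": 0, "offset": [0, 0, -25], "rot": [0, 0, 0]},
    {"jaw": 0, "offset": [5, 10, -5], "rot": [0, 0, 0]},
  ],
)

```text
time_s: 20.2
eef_pos: [0.4674, -0.0007, 0.1482]
eef_rot: [0.002, 0.706, 0.709, 0.001]
wrist_force: [-0.1, 0.3, -1.4]
opening: 0.476
grasp_force: 60.9
```

>>> apply_moves(
  moves=[
    {"jaw": 0, "offset": [14, 30, 0], "rot": [0, 0, 0]},
    {"jaw": 0, "offset": [21, 45, 0], "rot": [0, 0, 0]},
    {"jaw": 0, "offset": [21, 45, 0], "rot": [0, 0, 0]},
    {"jaw": 0, "offset": [19, 40, 0], "rot": [0, 0, 0]},
    {"jaw": 0, "offset": [12, 24, 0], "rot": [0, 0, 0]},
  ],
)

```text
time_s: 20.82
eef_pos: [0.6509, 0.0891, 0.144]
eef_rot: [-0.001, 0.705, 0.709, -0.0]
wrist_force: [0.1, -0.4, -0.9]
opening: 0.477
grasp_force: 61.0
```

>>> apply_moves(
  moves=[
    {"jaw": 0, "offset": [0, 0, 0], "rot": [0, 0, 0]},
    {"jaw": 0, "offset": [0, 0, 20], "rot": [0, 0, 0]},
    {"jaw": 0, "offset": [0, 0, 30], "rot": [0, 0, 0]},
    {"jaw": 0, "offset": [0, 0, 20], "rot": [0, 0, 0]},
    {"jaw": 0, "offset": [0, 0, 0], "rot": [0, 0, 0]},
  ],
)

```text
time_s: 21.45
eef_pos: [0.6471, 0.0872, 0.0728]
eef_rot: [-0.002, 0.705, 0.709, -0.002]
wrist_force: [-0.1, -0.2, -1.7]
opening: 0.478
grasp_force: 61.1
```

>>> apply_moves(
  moves=[
    {"jaw": 0, "offset": [0, 0, 0], "rot": [0, 0, 0]},
    {"jaw": 0, "offset": [0, 0, 0], "rot": [0, 0, 0]},
    {"jaw": 0, "offset": [0, 0, 0], "rot": [0, 0, 0]},
    {"jaw": 0, "offset": [0, 0, 0], "rot": [0, 0, 0]},
    {"jaw": 0, "offset": [0, 0, 0], "rot": [0, 0, 0]},
  ],
)

```text
time_s: 22.08
eef_pos: [0.6497, 0.0875, 0.076]
eef_rot: [0.0, 0.705, 0.709, 0.0]
wrist_force: [0.9, -0.4, -1.8]
opening: 0.474
grasp_force: 61.1
```

Amber is on target. I'll lower it the same way as blue.

>>> apply_moves(
  moves=[
    {"jaw": 0, "offset": [0, 1, 20], "rot": [0, 0, 0]},
    {"jaw": 0, "offset": [0, 0, 15], "rot": [0, 0, 0]},
    {"jaw": 0, "offset": [0, 0, 6], "rot": [0, 0, 0]},
    {"jaw": 0, "offset": [0, 0, 0], "rot": [0, 0, 0]},
    {"jaw": 0, "offset": [0, 0, 0], "rot": [0, 0, 0]},
  ],
)

```text
time_s: 22.7
eef_pos: [0.651, 0.0875, 0.0352]
eef_rot: [0.0, 0.705, 0.709, 0.0]
wrist_force: [0.9, 1.3, -1.5]
opening: 0.475
grasp_force: 61.2
```

>>> apply_moves(
  moves=[
    {"jaw": 0, "offset": [0, 0, 1.5], "rot": [0, 0, 0]},
    {"jaw": 0, "offset": [0, 0, 1.5], "rot": [0, 0, 0]},
    {"jaw": 0, "offset": [0, 0, 1], "rot": [0, 0, 0]},
    {"jaw": 0, "offset": [0, 0, 0.5], "rot": [0, 0, 0]},
    {"jaw": 0, "offset": [0, 0, 0], "rot": [0, 0, 0]},
  ],
)

```text
time_s: 23.32
eef_pos: [0.6507, 0.0875, 0.0309]
eef_rot: [0.0, 0.705, 0.709, 0.0]
wrist_force: [-3.2, -0.5, 4.9]
opening: 0.475
grasp_force: 61.7
```

>>> apply_moves(
  moves=[
    {"jaw": 0.6, "offset": [0, 0, 0], "rot": [0, 0, 0]},
    {"jaw": 0.8, "offset": [0, 0, 0], "rot": [0, 0, 0]},
    {"jaw": 1, "offset": [0, 0, 0], "rot": [0, 0, 0]},
    {"jaw": 1, "offset": [0, 0, 0], "rot": [0, 0, 0]},
    {"jaw": 1, "offset": [0, 0, -10], "rot": [0, 0, 0]},
  ],
)

```text
time_s: 23.95
eef_pos: [0.6498, 0.0875, 0.0397]
eef_rot: [-0.001, 0.705, 0.709, -0.001]
wrist_force: [-0.3, -0.3, 0.3]
opening: 0.999
grasp_force: 0.0
```

>>> apply_moves(
  moves=[
    {"jaw": 1, "offset": [0, 0, -40], "rot": [0, 0, 0]},
    {"jaw": 1, "offset": [0, 0, -50], "rot": [0, 0, 0]},
    {"jaw": 1, "offset": [0, 0, -25], "rot": [0, 0, 0]},
    {"jaw": 1, "offset": [-32, -39, 0], "rot": [0, 0, 0]},
    {"jaw": 1, "offset": [-32, -39, 0], "rot": [0, 0, 0]},
  ],
)

```text
time_s: 24.58
eef_pos: [0.5726, 0.0226, 0.1567]
eef_rot: [0.001, 0.705, 0.709, 0.001]
wrist_force: [0.5, -0.7, 0.3]
opening: 1.0
grasp_force: 0.0
```

>>> apply_moves(
  moves=[
    {"jaw": 1, "offset": [-32, -39, 0], "rot": [0, 0, 0]},
    {"jaw": 1, "offset": [-32, -39, 0], "rot": [0, 0, 0]},
    {"jaw": 1, "offset": [-29, -36, 10], "rot": [0, 0, 0]},
    {"jaw": 1, "offset": [0, 0, 0], "rot": [0, 0, 0]},
    {"jaw": 1, "offset": [0, 0, 0], "rot": [0, 0, 0]},
  ],
)

```text
time_s: 25.2
eef_pos: [0.4602, -0.0707, 0.1463]
eef_rot: [0.001, 0.706, 0.709, 0.001]
wrist_force: [0.9, 0.9, -0.0]
opening: 0.999
grasp_force: 0.0
```

```bash
python3 wchk.py 2 red; python3 chk.py 3 amber blue red
```

```text
[ 0.4602 -0.0707  0.1463] [1.     0.0043 0.002 ] 25.2
red 0.78 [135  25  21] 0.09616473838759493 [ 0.4585 -0.0709  0.0953]
[ 0.4606 -0.0703  0.1461] [1.     0.0058 0.0016] 25.3
amber 0.91 [98 60  8] 0.09151345103765857 [0.651  0.0878 0.0899]
amber 0.55 [133  72  81] 0.4839411372559562 [0.3488 0.0429 0.4863]
amber 0.4 [149 168 151] 0.019072887203462285 [0.4631 0.131  0.0155]
blue 0.57 [11 23 73] 0.09144508865540388 [0.6586 0.0202 0.0896]
```

View pics/chk_3.png

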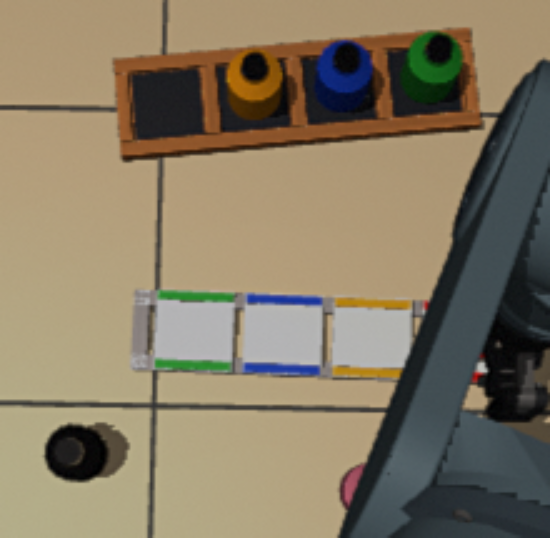

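Amber (253,80), blue (345,75) and green (433,65) stand centred in their pockets, and the leftmost pocket (165,103) is free for red.

>>> apply_moves(
  moves=[
    {"jaw": 1, "offset": [0, -1.5, 40], "rot": [0, 0, 0]},
    {"jaw": 1, "offset": [0, 0, 40], "rot": [0, 0, 0]},
    {"jaw": 1, "offset": [0, 0, 20], "rot": [0, 0, 0]},
    {"jaw": 1, "offset": [0, 0, 9], "rot": [0, 0, 0]},
    {"jaw": 1, "offset": [0, 0, 0], "rot": [0, 0, 0]},
  ],
)

```text
time_s: 26.12
eef_pos: [0.4579, -0.0703, 0.0361]
eef_rot: [-0.0, 0.705, 0.709, -0.0]
wrist_force: [0.5, -0.3, 0.3]
opening: 1.001
grasp_force: 0.0
```

>>> apply_moves(
  moves=[
    {"jaw": 0, "offset": [0, 0, 0], "rot": [0, 0, 0]},
    {"jaw": 0, "offset": [0, 0, 0], "rot": [0, 0, 0]},
    {"jaw": 0, "offset": [0, 0, 0], "rot": [0, 0, 0]},
    {"jaw": 0, "offset": [0, 0, 0], "rot": [0, 0, 0]},
    {"jaw": 0, "offset": [0, 0, 0], "rot": [0, 0, 0]},
  ],
)

```text
time_s: 26.75
eef_pos: [0.4587, -0.0708, 0.0374]
eef_rot: [0.001, 0.705, 0.709, 0.0]
wrist_force: [-0.9, 0.9, 5.5]
opening: 0.471
grasp_force: 60.3
```

>>> apply_moves(
  moves=[
    {"jaw": 0, "offset": [0, 0, -15], "rot": [0, 0, 0]},
    {"jaw": 0, "offset": [0, 0, -30], "rot": [0, 0, 0]},
    {"jaw": 0, "offset": [0, 0, -35], "rot": [0, 0, 0]},
    {"jaw": 0, "offset": [0, 0, -25], "rot": [0, 0, 0]},
    {"jaw": 0, "offset": [10, 8, -5], "rot": [0, 0, 0]},
  ],
)

```text
time_s: 27.38
eef_pos: [0.4672, -0.061, 0.1488]
eef_rot: [0.002, 0.706, 0.708, 0.001]
wrist_force: [0.1, -0.1, -2.5]
opening: 0.471
grasp_force: 60.8
```

>>> apply_moves(
  moves=[
    {"jaw": 0, "offset": [30, 25, 0], "rot": [0, 0, 0]},
    {"jaw": 0, "offset": [40, 33, 0], "rot": [0, 0, 0]},
    {"jaw": 0, "offset": [40, 33, 0], "rot": [0, 0, 0]},
    {"jaw": 0, "offset": [40, 33, 0], "rot": [0, 0, 0]},
    {"jaw": 0, "offset": [35, 29, 0], "rot": [0, 0, 0]},
  ],
)

```text
time_s: 28.0
eef_pos: [0.6183, 0.1279, 0.1449]
eef_rot: [-0.001, 0.705, 0.709, -0.001]
wrist_force: [0.6, -0.6, -1.0]
opening: 0.476
grasp_force: 60.8
```

>>> apply_moves(
  moves=[
    {"jaw": 0, "offset": [20, 17, 0], "rot": [0, 0, 0]},
    {"jaw": 0, "offset": [10, 8, 0], "rot": [0, 0, 0]},
    {"jaw": 0, "offset": [0, 0, 20], "rot": [0, 0, 0]},
    {"jaw": 0, "offset": [0, 0, 30], "rot": [0, 0, 0]},
    {"jaw": 0, "offset": [0, 0, 20], "rot": [0, 0, 0]},
  ],
)

```text
time_s: 28.62
eef_pos: [0.6406, 0.1544, 0.0731]
eef_rot: [-0.001, 0.706, 0.709, -0.002]
wrist_force: [1.4, -0.5, -1.5]
opening: 0.476
grasp_force: 60.9
```

>>> apply_moves(
  moves=[
    {"jaw": 0, "offset": [0, 0, 0], "rot": [0, 0, 0]},
    {"jaw": 0, "offset": [0, 0, 0], "rot": [0, 0, 0]},
    {"jaw": 0, "offset": [0, 0, 0], "rot": [0, 0, 0]},
    {"jaw": 0, "offset": [0, 0, 0], "rot": [0, 0, 0]},
    {"jaw": 0, "offset": [0, 0, 0], "rot": [0, 0, 0]},
  ],
)

```text
time_s: 29.25
eef_pos: [0.643, 0.1555, 0.0769]
eef_rot: [0.0, 0.705, 0.709, 0.0]
wrist_force: [-0.4, 0.4, -2.4]
opening: 0.478
grasp_force: 60.9
```

>>> apply_moves(
  moves=[
    {"jaw": 0, "offset": [0, 0, 20], "rot": [0, 0, 0]},
    {"jaw": 0, "offset": [0, 0, 15], "rot": [0, 0, 0]},
    {"jaw": 0, "offset": [0, 0, 6], "rot": [0, 0, 0]},
    {"jaw": 0, "offset": [0, 0, 0.5], "rot": [0, 0, 0]},
    {"jaw": 0, "offset": [0, 0, 0], "rot": [0, 0, 0]},
  ],
)

```text
time_s: 29.88
eef_pos: [0.6431, 0.1555, 0.0351]
eef_rot: [0.0, 0.705, 0.709, 0.0]
wrist_force: [0.2, -0.2, -0.8]
opening: 0.475
grasp_force: 60.9
```

>>> apply_moves(
  moves=[
    {"jaw": 0, "offset": [0, 0, 1.5], "rot": [0, 0, 0]},
    {"jaw": 0, "offset": [0, 0, 1.5], "rot": [0, 0, 0]},
    {"jaw": 0, "offset": [0, 0, 1], "rot": [0, 0, 0]},
    {"jaw": 0, "offset": [0, 0, 0.7], "rot": [0, 0, 0]},
    {"jaw": 0, "offset": [0, 0, 0], "rot": [0, 0, 0]},
  ],
)

```text
time_s: 30.5
eef_pos: [0.6429, 0.1555, 0.0314]
eef_rot: [0.0, 0.705, 0.709, 0.0]
wrist_force: [-4.0, -0.0, 6.9]
opening: 0.473
grasp_force: 61.8
```

Contact. I'll release, rise and move back clear.

>>> apply_moves(
  moves=[
    {"jaw": 0.6, "offset": [0, 0, 0], "rot": [0, 0, 0]},
    {"jaw": 0.8, "offset": [0, 0, 0], "rot": [0, 0, 0]},
    {"jaw": 1, "offset": [0, 0, 0], "rot": [0, 0, 0]},
    {"jaw": 1, "offset": [0, 0, 0], "rot": [0, 0, 0]},
    {"jaw": 1, "offset": [0, 0, -10], "rot": [0, 0, 0]},
  ],
)

```text
time_s: 31.12
eef_pos: [0.6419, 0.1554, 0.0394]
eef_rot: [-0.001, 0.705, 0.709, -0.001]
wrist_force: [0.1, -0.8, -0.5]
opening: 1.002
grasp_force: 0.0
```

>>> apply_moves(
  moves=[
    {"jaw": 1, "offset": [0, 0, -40], "rot": [0, 0, 0]},
    {"jaw": 1, "offset": [0, 0, -50], "rot": [0, 0, 0]},
    {"jaw": 1, "offset": [0, 0, -50], "rot": [0, 0, 0]},
    {"jaw": 1, "offset": [-40, -45, 0], "rot": [0, 0, 0]},
    {"jaw": 1, "offset": [-40, -45, 0], "rot": [0, 0, 0]},
  ],
)

```text
time_s: 31.75
eef_pos: [0.553, 0.0743, 0.1819]
eef_rot: [0.001, 0.705, 0.709, 0.001]
wrist_force: [0.4, -0.4, 0.2]
opening: 1.005
grasp_force: 0.0
```

>>> apply_moves(
  moves=[
    {"jaw": 1, "offset": [-40, -45, 0], "rot": [0, 0, 0]},
    {"jaw": 1, "offset": [-40, -45, 0], "rot": [0, 0, 0]},
    {"jaw": 1, "offset": [-40, -45, 0], "rot": [0, 0, 0]},
    {"jaw": 1, "offset": [-40, 0, 0], "rot": [0, 0, 0]},
    {"jaw": 1, "offset": [0, 0, 0], "rot": [0, 0, 0]},
  ],
)

```text
time_s: 32.38
eef_pos: [0.4192, -0.088, 0.1814]
eef_rot: [0.001, 0.707, 0.707, 0.0]
wrist_force: [-0.2, 1.2, 0.7]
opening: 1.001
grasp_force: 0.0
```

```bash
python3 chk.py 4 red amber blue green
```

```text
[ 0.4192 -0.088   0.1814] [1.     0.001  0.0024] 32.375
red 0.8 [78  7  6] 0.09175328186236949 [0.6434 0.1552 0.0901]
amber 0.87 [93 56  6] 0.09179637529593472 [0.651  0.0878 0.0901]
amber 0.59 [107  56  65] 0.08156850495483907 [ 0.3441 -0.0022  0.0796]
amber 0.31 [129  60   7] 0.06286228281013352 [0.5366 0.3662 0.0594]
blue 0.93 [ 9 21 68] 0.09152097982824724 [0.6586 0.0202 0.09  ]
blue 0.72 [91 55  6] 0.09182020978405127 [0.651  0.0878 0.0901]
green 0.76 [19 18 16] 0.08165799707230656 [0.3681 0.2149 0.0799]
green 0.6 [14 57 15] 0.0913744878586391 [ 0.6666 -0.0478  0.0896]
green 0.33 [86 54 31] 0.018681165289321684 [0.6471 0.0553 0.0149]
```

View pics/chk_4.png

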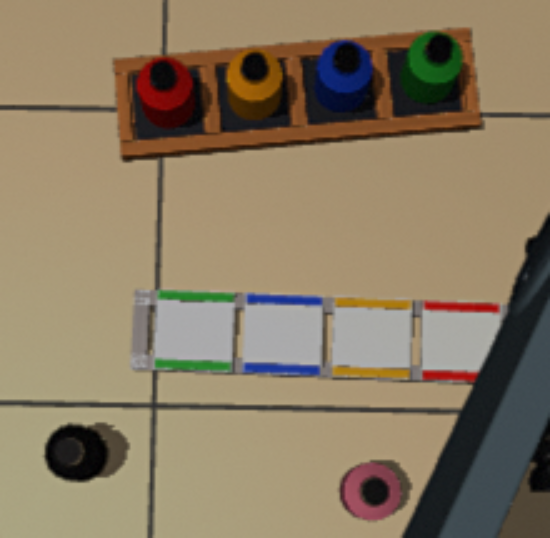

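The tray holds red (165,92), amber (253,85), blue (345,77) and green (433,67), which is the reversed order. All four stand upright on the pocket floors.

```bash
python3 -c "
from bench import ctrl
print(ctrl.hand_in())"
```

```text
the job is handed in; nothing more can be done
None
```

I handed the job in at about 32 s: the four vases stand upright in the tray in reversed order (red, amber, blue, green from the left), within about 2 mm of the pocket centres I measured, and the arm stayed clear of the bowl; the hand-in gave no verdict.

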